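# Line up the laboratory bottles by height

## Robot

A 6-joint arm with a two-finger parallel gripper is mounted at the origin on the work surface. World frame = base frame: x ahead of the robot, y to its left, z up, the work surface at z = 0. Lengths are in m, angles in rad, forces in N, time in s.
With the tool pointing down it reaches from about 0.275 to 0.975 m from the base axis. Payload 8.4 kg.
Tool frame: the origin (TCP) lies on the centre line of the jaws, within the pads' length; the fingertips stand 11 mm ahead of it and the grasp point (between the pads) lies 8 mm behind it; z points along the fingers, y is the direction in which the jaws open and shut (so a half turn about z gives the same grasp; the last joint's range is limited). The gripper opens to 92 mm and grips with 3 to 60 N. Pads are 20 mm wide; open, the fingers measure 128 mm over their backs; the gripper's body (75 mm by 189 mm) begins 69 mm behind the grasp point.
Start: joints at [1.19, 0.353, 1.633, -0, 1.155, -0.002], TCP at [0.231, 0.581, 0.226] pointing down, gripper open.
Joint ranges: [-2.63, 2.63], [-0.92, 2.1], [0.06, 2.66], [-1.3, 4.44], [0, 2.69], [-3.02, 3.02]. Speed limits (rad/s): [2.22, 2.22, 2.79, 3.14, 3.14, 3.14].

## Interface

Orientations are given as a rotation vector (axis times angle).
In Python, from cell import robot gives the robot as it stands.
- The arm moves only by the tool move_arm, never from a script. Its argument "rows" is a list of rows, each a list of 2 entries, a list of its own where there are three numbers: the shift along the tool's x, y, z in cm, then the turn, a rotation vector about the tool's x, y, z in degrees. In form: [[[tx, ty, tz], [wx, wy, wz]], ...]. A call has 1 to 5 rows; each row is the pose to reach, as a shift and turn from the pose commanded when the call began, along the tool's axes at that moment; what a row does not reach only later rows make up. A row lasts 1/12 s, in which the tool goes at most 41.7 mm and 7.16 degrees, less where a joint would pass 70% of its speed; a pose out of reach is approached as far as the arm can. A call with a gripper value outside its range is refused whole. "jaw" is the gripper's target within -1 to 1 (fully open at 1, half-way at 0, shut at -1), set as the call begins (left out, the last holds). The fingers move at their own pace and stop on an object; the grip force is fixed at half the most. Time passes only in rows, so rows that repeat a pose let the fingers close. It gives the time, the measured TCP pose, the force and the opening at its end, in the units of the state.
- robot.state(): the state, without advancing time (a new reading comes with each control period).
- robot.get_image(name): name is "side" or "top"; returns a dict with "image" (420x560x3 uint8, red, green, blue), "K" (3x3 intrinsics, pixels), "rvec" (rotation vector, rad) and "tvec" (3), from world to camera coordinates, as OpenCV has them. Camera axes: x right, y down, z forward; pixel columns grow to the right and rows downward; lengths in m; the calibration is good to about 2 mm. A picture is of the moment at which its call begins. There is no depth.
- robot.hand_in(): hands the job in, once; it reports no verdict.
Trained networks look in a picture, given as the dict that the camera call returned (one of the last four; its "shot" number tells which), for a name from the list of things; names that differ only in an ending like _2 or _b are one class to them, and where a whole thing is asked for, a point or a joint stands for the part that bears it (a point fixed in the world has none). Each returns a list of dicts, best first, with "conf" (0 to 1); they miss things now and then, are a little off and sometimes report something else, mostly with a low value. They report only what shows in the picture. A call takes as long as a camera call. They do not tell look-alikes from the thing itself.
- robot.look_for(picture, query): "point" ([x, y, z] in m, in the coordinates of the camera as it stood for that picture, good to about 4 mm: the middle of the surface that is visible of it).
- robot.outline_of(picture, query): "mask" (420x560 bool, what is visible of it).
- robot.pinpoint(picture, query): "point" ([x, y, z] in m, in the coordinates of the camera as it stood for that picture, good to about 4 mm: a listed point, or the origin of a listed thing).
The state is a dict: "time_s": time; "joint_positions": joint angles; "joint_vel": joint speeds; "joint_torque": joint torques, N m; "tool_pos": TCP position; "ee_rot": TCP orientation; "wrist_force": force on the tool from outside, world axes, zero at the start; "ft_torque": the same for the moment, N m; "grip_width": finger opening in m.
Only numpy, scipy, OpenCV 4.12 (cv2) and the standard library are available. Lean on these libraries where they do the work, as an engineer would, in place of code of your own. Each camera call takes 0.05 s, during which the arm holds its last target. There are 200 camera calls.

## Task

Stand the four blue-capped amber bottles upright on the row of four coasters in order of height, one in the middle of each: the shortest on the coaster beside the red block, the tallest at the far end of the row. They are glass, so do not drop them or knock them over, and leave the measuring cylinder standing where it is.

Things in the scene. Friction and masses are not known exactly. Their poses are not given: they have to be found in the camera images.
- bottle_s_mid (a point): The shortest of four amber glass bottles with blue screw caps: 62 mm tall in all, straight round body 36 mm across from the foot up to 0.62 of the height, then a shoulder and a cap 26 mm across. Starts upright on the bench. This point is on its axis, half-way up (31 mm above its foot); z points up the axis.
- bottle_m_mid (a point): The second shortest of four amber glass bottles with blue screw caps: 80 mm tall in all, straight round body 42 mm across from the foot up to 0.62 of the height, then a shoulder and a cap 30 mm across. Starts upright on the bench. This point is on its axis, half-way up (40 mm above its foot); z points up the axis.
- bottle_l_mid (a point): The second tallest of four amber glass bottles with blue screw caps: 98 mm tall in all, straight round body 48 mm across from the foot up to 0.62 of the height, then a shoulder and a cap 34 mm across. Starts upright on the bench. This point is on its axis, half-way up (49 mm above its foot); z points up the axis.
- bottle_xl_mid (a point): The tallest of four amber glass bottles with blue screw caps: 116 mm tall in all, straight round body 56 mm across from the foot up to 0.62 of the height, then a shoulder and a cap 38 mm across. Starts upright on the bench. This point is on its axis, half-way up (58 mm above its foot); z points up the axis.
- pad_a: Round yellow coaster, 66 mm across, 3 mm thick, fixed on a low strip; its top is 8 mm above the bench. Origin: centre of its underside, 5 mm above the bench; y runs along the row. The four coasters stand in one straight row, 85 mm apart centre to centre, in any order of colour; the colour does not matter.
- pad_b: Round green coaster, 66 mm across, 3 mm thick, fixed on a low strip; its top is 8 mm above the bench. Origin: centre of its underside, 5 mm above the bench; y runs along the row. The four coasters stand in one straight row, 85 mm apart centre to centre, in any order of colour; the colour does not matter.
- pad_c: Round white coaster, 66 mm across, 3 mm thick, fixed on a low strip; its top is 8 mm above the bench. Origin: centre of its underside, 5 mm above the bench; y runs along the row. The four coasters stand in one straight row, 85 mm apart centre to centre, in any order of colour; the colour does not matter.
- pad_d: Round black coaster, 66 mm across, 3 mm thick, fixed on a low strip; its top is 8 mm above the bench. Origin: centre of its underside, 5 mm above the bench; y runs along the row. The four coasters stand in one straight row, 85 mm apart centre to centre, in any order of colour; the colour does not matter.
- red_end: Red block fixed on one end of the strip (a grey one is on the other end): 70 mm across the row, 28 mm along it, 16 mm high, top 21 mm above the bench. Origin: centre of its underside. It lies on the row's line, 72.5 mm from the centre of the nearest coaster; it may be at either end. The strip is 85 mm wide, 460 mm long, 5 mm thick.
- cylinder_mid (a point): Clear measuring cylinder standing loose among the bottles, blue foot 53 mm across, tube 24 mm across with a 32 mm lip, 140 mm tall. This point is half-way up, 70 mm above its foot. Not to be moved.
Things that resemble listed ones, but are neither listed nor needed, are in the scene too. What is shaped like the part that bears bottle_m_mid but green is not meant.

How it is judged:
By the outcome, as a careful person would: the job done as asked, in the order asked, and still so for the second after the job is handed in, with the robot touching nothing.
It also fails if it takes over 109 s, if anything falls off the work surface, if the arm or the gripper's body presses on something with over 40 N, if the wrist force passes 120 N, or if a joint passes its speed limit or range.

## Working session

There is one attempt and no reset: what is moved stays moved. The work goes in short steps, Python scripts to look and compute and a tool call to move; the robot and the scene stay as the last step left them, time stands still between calls to the robot, and variables do not carry over. Pictures are saved under pics/ and viewed, about 12 in all and at most 16, crops included, and the job is handed in when it is done.

Besides the shell and the picture viewer there is one more tool, called after "Emit:" as name([rows], argument=value, ...), one row to a line, values as JSON. move_arm: Moves the arm, as the interface text tells. Its arguments: {"type":"object","properties":{"rows":{"type":"array","items":{"type":"array"}},"jaw":{"type":"number"}},"required":["rows"]}

```bash
mkdir -p pics; cat > h.py <<'E'
from cell import robot
import numpy as np, cv2
def w2c(p,q):
    R=cv2.Rodrigues(np.array(p["rvec"],float))[0]
    return R,np.array(p["tvec"],float).ravel()
def world(p,c):
    R,t=w2c(p,0); return R.T@(np.array(c)-t)
def px(p,w):
    return cv2.projectPoints(np.array([w],float),np.array(p["rvec"],float),np.array(p["tvec"],float),np.array(p["K"],float),None)[0].ravel().round(0)
def save(p,n,crop=None,s=1):
    im=p["image"][:,:,::-1]
    if crop: im=im[crop[1]:crop[3],crop[0]:crop[2]]
    cv2.imwrite("pics/"+n,cv2.resize(im,None,fx=s,fy=s,interpolation=cv2.INTER_CUBIC))
E
python3 - <<'E'
from h import *
for v in("top","side"):
    p=robot.get_image(v); save(p,v+"1.png",s=1.4)
    for q in["bottle_s_mid","bottle_m_mid","bottle_l_mid","bottle_xl_mid","pad_a","pad_b","pad_c","pad_d","red_end","cylinder_mid"]:
        for d in robot.pinpoint(p,q)[:6]:
            w=world(p,d["point"]); print(v,q,round(d["conf"],2),w.round(3),px(p,w))
s=robot.state();print(s)
E
```

```text
top bottle_s_mid 0.73 [ 0.423 -0.256  0.029] [402. 288.]
top bottle_s_mid 0.34 [ 0.446 -0.006  0.071] [292. 261.]
top bottle_m_mid 0.83 [0.468 0.266 0.039] [173. 237.]
top bottle_m_mid 0.68 [0.401 0.171 0.044] [209. 272.]
top bottle_l_mid 0.72 [0.462 0.1   0.053] [245. 248.]
top bottle_xl_mid 0.95 [ 0.443 -0.115  0.06 ] [341. 270.]
top pad_a 0.95 [ 0.626 -0.051  0.003] [320. 191.]
top pad_a 0.82 [0.649 0.121 0.007] [249. 172.]
top pad_a 0.65 [0.639 0.037 0.004] [284. 181.]
top pad_b 0.95 [ 0.626 -0.051  0.003] [320. 191.]
top pad_b 0.82 [0.649 0.121 0.007] [249. 172.]
top pad_b 0.65 [0.639 0.037 0.004] [284. 181.]
top pad_c 0.95 [ 0.626 -0.051  0.003] [320. 191.]
top pad_c 0.82 [0.649 0.121 0.007] [249. 172.]
top pad_c 0.65 [0.639 0.037 0.004] [284. 181.]
top pad_d 0.95 [ 0.626 -0.051  0.003] [320. 191.]
top pad_d 0.82 [0.649 0.121 0.007] [249. 172.]
top pad_d 0.65 [0.639 0.037 0.004] [284. 181.]
top red_end 0.57 [0.659 0.194 0.004] [220. 165.]
top cylinder_mid 0.78 [ 0.448 -0.006  0.071] [292. 260.]
side bottle_s_mid 0.61 [ 0.426 -0.257  0.031] [413. 207.]
side bottle_m_mid 0.72 [0.
[... 1043 characters left out ...]
{'time_s': 1.1, 'joint_positions': array([ 1.18960370e+00,  3.52969070e-01,  1.63340955e+00,  2.62872883e-08,
        1.15518311e+00, -2.39427235e-03]), 'joint_vel': array([-5.14307553e-05,  1.63241286e-03, -3.52366762e-04, -7.51193267e-04,
       -8.98704974e-04, -1.39991980e-03]), 'joint_torque': array([-2.76605588e-04, -5.93768191e+01, -3.34581256e+01,  6.98567717e-02,
        1.53408927e-02,  3.07743539e-05]), 'tool_pos': array([0.23112602, 0.58069907, 0.22559821]), 'ee_rot': array([5.91462943e-01, 3.08540744e+00, 4.76953451e-05]), 'wrist_force': array([-1.04518052, -0.24030993, -1.07583543]), 'ft_torque': array([ 0.00640872,  0.04240134, -0.01561488]), 'grip_width': 0.09172151960175487}
```

View pics/top1.png

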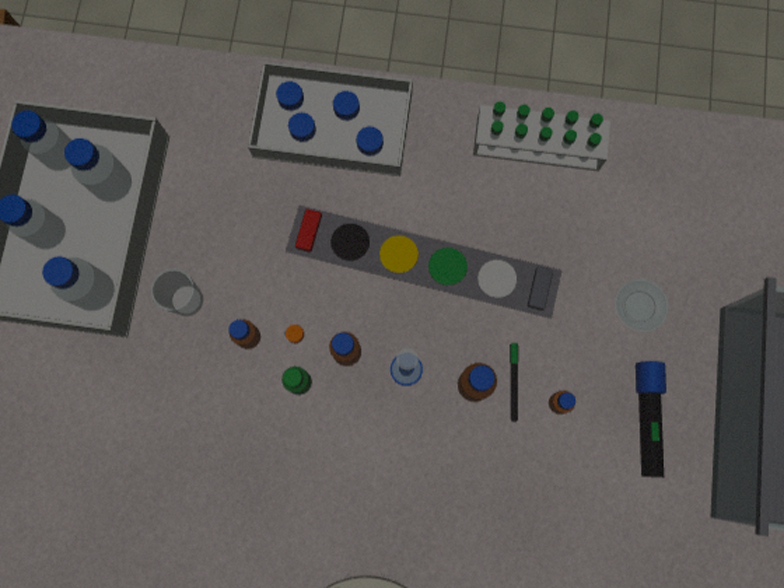

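View pics/side1.png

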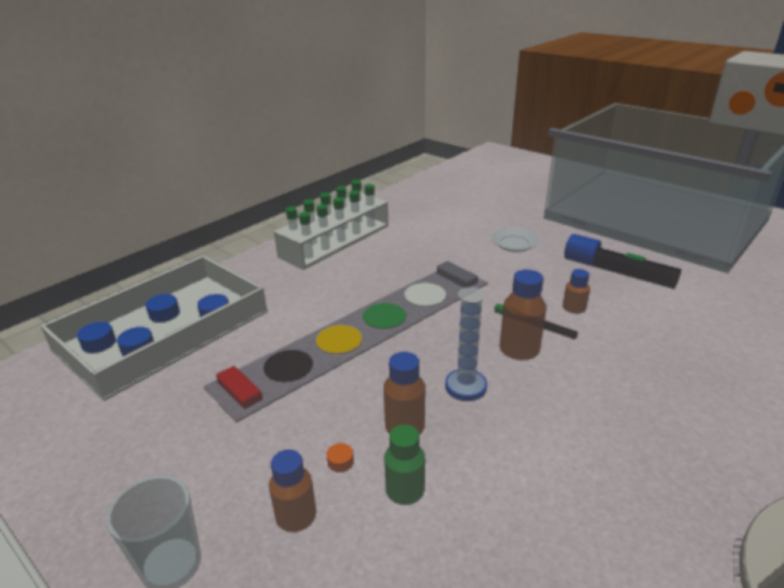

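Top view (in the 560×420 frame): the candidates for bottle_m are the amber bottle with a blue cap at (173,237) and a green one at (209,272). The amber one is the match. The other amber bottles are L (245,248), XL (341,270) and S (402,288). The big clear bottles with blue caps in the tray at left aren't meant. From the red block the coasters run black, yellow, green, white. I'll confirm the bottles in a crop and refine the coaster row.

```bash
python3 - <<'E'
from h import *
p=robot.get_image("top"); save(p,"crop1.png",(150,130,420,310),2.9)
R,t=w2c(p,0);K=np.array(p["K"]);C=-R.T@t
def ray(u,v,z):
    d=R.T@np.linalg.inv(K)@[u,v,1]; return C+d*(z-C[2])/d[2]
hsv=cv2.cvtColor(p["image"],cv2.COLOR_RGB2HSV)
G=lambda u,v:hsv[int(v),int(u)]
nom=dict(black=(250,173),yellow=(285,182),green=(320,190),white=(355,199))
P=[]
for n,(u,v) in nom.items():
    c=p["image"][v,u].astype(int); m=(np.abs(p["image"].astype(int)-c).max(2)<28).astype(np.uint8)
    k,lab,st,ce=cv2.connectedComponentsWithStats(m,connectivity=4); l=lab[v,u]
    w=ray(*ce[l],0.008);P.append(w);print(n,st[l],w.round(4))
P=np.array(P)[:,:2]; i=np.array([-1.5,-.5,.5,1.5]); c=P.mean(0); d=(i@P); d/=np.linalg.norm(d)
print("dir",d,np.degrees(np.arctan2(d[1],d[0]))); print((c+np.outer(i*.085,d)).round(4), C)
for v in("top","side"):
    q=robot.get_image(v)
    for b in "s m l xl".split():
        for e in robot.pinpoint(q,f"bottle_{b}_mid")[:2]: w=world(q,e["point"]);print(v,b,w.round(4))
E
```

```text
black [236 160  28  27 593] [0.6483 0.12   0.008 ]
yellow [271 169  28  26 565] [0.6381 0.0355 0.008 ]
green [306 177  28  27 609] [ 0.6279 -0.0488  0.008 ]
white [341 185  28  28 590] [ 0.6181 -0.1334  0.008 ]
dir [-0.11849371 -0.9929548 ] -96.80517811584092
[[ 0.6482  0.1199]
 [ 0.6381  0.0355]
 [ 0.628  -0.0489]
 [ 0.618  -0.1333]] [ 0.31016613 -0.00961689  1.21637872]
top s [ 0.4262 -0.2527  0.0289]
top m [0.4044 0.168  0.0442]
top m [0.4648 0.2645 0.0426]
top l [0.4592 0.0995 0.0553]
top xl [ 0.4407 -0.1169  0.0594]
top xl [ 0.6167 -0.1345  0.0074]
side s [0.4677 0.2621 0.0414]
side m [0.4067 0.165  0.0346]
side m [0.4687 0.263  0.0391]
side l [0.4683 0.0986 0.0502]
side l [0.6585 0.1917 0.0029]
side xl [ 0.4413 -0.1114  0.0587]
```

View pics/crop1.png

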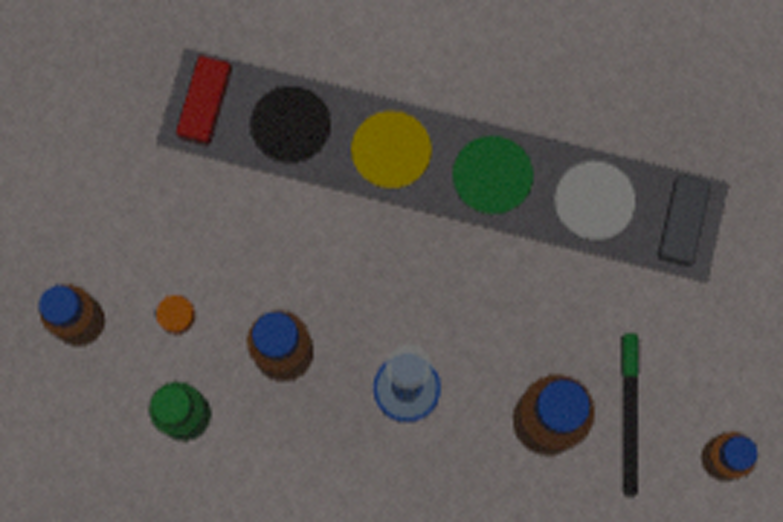

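All four bottles are confirmed. The green one at crop (180,410) is the look-alike. I'll take M first.

```bash
cat >> h.py <<'E'
from scipy.spatial.transform import Rotation as Ro
B=dict(m=(.4678,.2643),s=(.4252,-.2555),l=(.4646,.0988),xl=(.440,-.1136))
Q=dict(s=(.6482,.1199),m=(.6381,.0355),l=(.628,-.0489),xl=(.618,-.1333))
def go(x,y,z,yaw=-6.8):
    s=robot.state();R=Ro.from_rotvec(s["ee_rot"]);yv=np.radians(yaw)
    T=Ro.from_matrix(np.array([[-np.sin(yv),np.cos(yv),0],[np.cos(yv),np.sin(yv),0],[0,0,-1]]))
    print("t",round(s["time_s"],1),"pos",s["tool_pos"].round(4),"shift cm",(R.inv().apply(np.array([x,y,z])-s["tool_pos"])*100).round(2),"turn",np.degrees((R.inv()*T).as_rotvec()).round(2),"grip",s["grip_width"].round(4),"F",s["wrist_force"].round(1))
E
python3 -c "
from h import *
go(*B['m'],.15)"
```

```text
Traceback (most recent call last):
  File "h.py", line 20, in go
    print("t",round(s["time_s"],1),"pos",s["tool_pos"].round(4),"shift cm",(R.inv().apply(np.array([x,y,z])-s["tool_pos"])*100).round(2),"turn",np.degrees((R.inv()*T).as_rotvec()).round(2),"grip",s["grip_width"].round(4),"F",s["wrist_force"].round(1))
                                                                                                                                                                                                    ^^^^^^^^^^^^^^^^^^^^^
AttributeError: 'float' object has no attribute 'round'
```

Emit:
move_arm([
  [[-3.4,-2,0],[0,0,7]],
  [[-6.8,-4,0],[0,0,14]],
  [[-10.2,-6,0],[0,0,21]],
  [[-13.6,-8,0],[0,0,28]],
  [[-17,-10,0],[0,0,35]],
], jaw=1)

```text
time_s: 2.07
tool_pos: [0.3528, 0.4235, 0.2257]
ee_rot: [1.499, 2.761, 0.0]
wrist_force: [1.3, 0.4, -0.2]
grip_width: 0.092
```

```bash
python3 -c "
from h import *
go(*B['m'],.15)"
```

```text
Traceback (most recent call last):
  File "h.py", line 20, in go
    print("t",round(s["time_s"],1),"pos",s["tool_pos"].round(4),"shift cm",(R.inv().apply(np.array([x,y,z])-s["tool_pos"])*100).round(2),"turn",np.degrees((R.inv()*T).as_rotvec()).round(2),"grip",s["grip_width"].round(4),"F",s["wrist_force"].round(1))
                                                                                                                                                                                                    ^^^^^^^^^^^^^^^^^^^^^
AttributeError: 'float' object has no attribute 'round'
```

```bash
sed -i 's/s\["grip_width"\].round(4)/round(float(s["grip_width"]),4)/' h.py; python3 -c "
from h import *
go(*B['m'],.15)"
```

```text
t 2.1 pos [0.3528 0.4235 0.2257] shift cm [-19.61   0.98   7.57] turn [ 1.000e-02 -1.000e-02  3.978e+01] grip 0.092 F [ 1.3  0.4 -0.2]
```

Emit:
move_arm([
  [[-3.3,0.2,1],[0,0,7]],
  [[-6.6,0.4,2],[0,0,14]],
  [[-10,0.5,3],[0,0,21]],
  [[-13,0.7,4],[0,0,28]],
  [[-16.3,0.8,5],[0,0,35]],
])

```text
time_s: 2.48
tool_pos: [0.4491, 0.2919, 0.1754]
ee_rot: [2.261, 2.181, 0.001]
wrist_force: [1.1, -0.5, 0.2]
grip_width: 0.0919
```

```bash
python3 -c "
from h import *
go(*B['m'],.12)"
```

```text
t 2.5 pos [0.4491 0.2919 0.1754] shift cm [-2.7   1.96  5.54] turn [ 0.03 -0.03  4.75] grip 0.0919 F [ 1.1 -0.5  0.2]
```

Emit:
move_arm([
  [[-1.4,1,2.8],[0,0,2.4]],
  [[-2.7,2,5.5],[0,0,4.7]],
  [[-2.7,2,5.5],[0,0,4.7]],
  [[-2.7,2,5.5],[0,0,4.7]],
])

```text
time_s: 2.82
tool_pos: [0.4669, 0.2646, 0.1197]
ee_rot: [-2.342, -2.092, 0.004]
wrist_force: [0.4, -0.3, 0.1]
grip_width: 0.092
```

```bash
python3 -c "
from h import *
go(*B['m'],.027)
p=robot.get_image('side'); save(p,'side2.png',(150,150,400,400),2.2)"
```

```text
t 2.8 pos [0.4669 0.2646 0.1197] shift cm [-0.01  0.12  9.27] turn [-0.14  0.09  0.35] grip 0.092 F [ 0.4 -0.3  0.1]
```

View pics/side2.png

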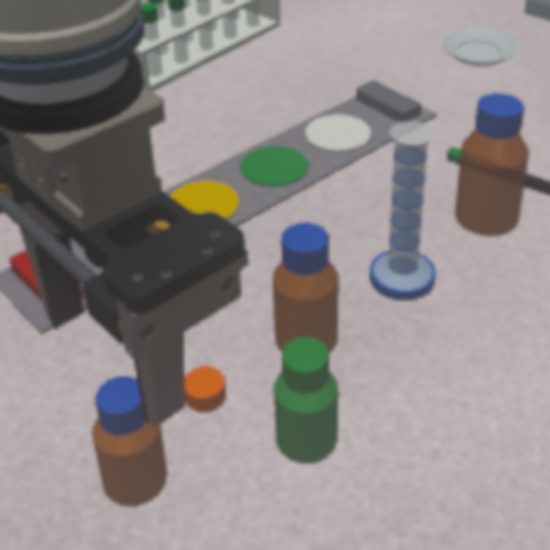

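Side crop: the open jaws stand above the M bottle, whose cap is at (120,395). I'll check by projection that the cap matches the assumed axis before descending.

```bash
python3 -c "
from h import *
p=robot.get_image('side')
for w in[(.4678,.2643,.08),(.4678,.2643,0),(.4678,.2743,.08),(.4778,.2643,.08)]:print((px(p,w)-150)*2.2)"
```

```text
[118.8 391.6]
[134.2 477.4]
[105.6 402.6]
[107.8 385. ]
```

Emit:
move_arm([
  [[0,0.1,2],[0,0,0.3]],
  [[0,0.1,4],[0,0,0.3]],
  [[0,0.1,6],[0,0,0.3]],
  [[0,0.1,8],[0,0,0.3]],
  [[0,0.1,9.3],[0,0,0.3]],
])

```text
time_s: 3.33
tool_pos: [0.4685, 0.2668, 0.0277]
ee_rot: [2.345, 2.09, 0.002]
wrist_force: [-1.3, 0.5, 0.2]
grip_width: 0.0919
```

Emit:
move_arm([
  [[0,0,0],[0,0,0]],
  [[0,0,0],[0,0,0]],
  [[0,0,0],[0,0,0]],
  [[0,0,0],[0,0,0]],
  [[0,0,0],[0,0,0]],
], jaw=-1)

```text
time_s: 3.75
tool_pos: [0.4692, 0.266, 0.0289]
ee_rot: [2.347, 2.088, 0.003]
wrist_force: [-0.1, -0.6, -0.0]
grip_width: 0.0607
```

Emit:
move_arm([
  [[0,0,0],[0,0,0]],
  [[0,0,0],[0,0,0]],
  [[0,0,0],[0,0,0]],
  [[0,0,0],[0,0,0]],
  [[0,0,0],[0,0,0]],
])

```text
time_s: 4.17
tool_pos: [0.4686, 0.2654, 0.0279]
ee_rot: [2.348, 2.088, 0.001]
wrist_force: [-1.6, -0.2, 5.8]
grip_width: 0.0416
```

Emit:
move_arm([
  [[0,0,-2],[0,0,0]],
  [[0,0,-5],[0,0,0]],
  [[0,0,-8],[0,0,0]],
  [[0,0,-10],[0,0,0]],
  [[0,0,-10],[0,0,0]],
])

```text
time_s: 4.58
tool_pos: [0.4706, 0.2666, 0.1315]
ee_rot: [2.347, 2.087, 0.01]
wrist_force: [0.7, 0.5, -0.1]
grip_width: 0.041
```

```bash
python3 -c "
from h import *
go(*Q['m'],.128)
p=robot.get_image('side')
for e in robot.pinpoint(p,'bottle_m_mid')[:2]: print(e['conf'],world(p,e['point']).round(4))"
```

```text
t 4.6 pos [0.4706 0.2666 0.1315] shift cm [-21.    19.33   0.37] turn [ 0.29 -0.21  0.09] grip 0.041 F [ 0.7  0.5 -0.1]
0.65 [0.4667 0.2621 0.1464]
0.59 [0.4021 0.1625 0.0361]
```

Emit:
move_arm([
  [[-2,2,0],[0,0,0]],
  [[-4.5,4,0],[0,0,0]],
  [[-7,6.5,0],[0,0,0]],
  [[-10,9,0],[0,0,0]],
  [[-12.5,11.5,0],[0,0,0]],
])

```text
time_s: 5.1
tool_pos: [0.5674, 0.1258, 0.1254]
ee_rot: [-2.346, -2.087, 0.005]
wrist_force: [0.9, 1.1, -0.6]
grip_width: 0.0412
```

Emit:
move_arm([
  [[-2.5,2.3,0],[0,0,0]],
  [[-5,4.5,0],[0,0,0]],
  [[-7,6.5,0],[0,0,0]],
  [[-8.5,7.8,0],[0,0,0]],
  [[-8.5,7.8,0],[0,0,0]],
])

```text
time_s: 5.52
tool_pos: [0.6366, 0.031, 0.1252]
ee_rot: [-2.35, -2.084, 0.003]
wrist_force: [-0.1, 1.3, -0.6]
grip_width: 0.0412
```

```bash
python3 -c "
from h import *
p=robot.get_image('top')
for e in robot.pinpoint(p,'bottle_m_mid')[:2]: print(e['conf'],world(p,e['point']).round(4))
p=robot.get_image('side')
for e in robot.pinpoint(p,'bottle_m_mid')[:2]: print(e['conf'],world(p,e['point']).round(4))
go(*Q['m'],.038)"
```

```text
0.67 [0.6347 0.0337 0.1386]
0.58 [0.4023 0.1644 0.0361]
t 5.7 pos [0.6343 0.0349 0.1262] shift cm [0.11 0.4  8.82] turn [-0.15  0.01  0.11] grip 0.0414 F [ 0.9  0.  -0.8]
```

Emit:
move_arm([
  [[0.1,0.4,2],[0,0,0]],
  [[0.1,0.4,4.5],[0,0,0]],
  [[0.1,0.4,7],[0,0,0]],
  [[0.1,0.4,8],[0,0,0]],
  [[0.1,0.4,8.7],[0,0,0]],
])

```text
time_s: 6.13
tool_pos: [0.6379, 0.0357, 0.0388]
ee_rot: [-2.345, -2.088, 0.004]
wrist_force: [-0.1, 0.6, -0.3]
grip_width: 0.0414
```

Emit:
move_arm([
  [[0,0,0],[0,0,0]],
  [[0,0,0],[0,0,0]],
  [[0,0,0],[0,0,0]],
])

```text
time_s: 6.38
tool_pos: [0.6406, 0.0351, 0.0419]
ee_rot: [2.346, 2.087, 0.002]
wrist_force: [0.3, 0.2, -0.3]
grip_width: 0.0413
```

Emit:
move_arm([
  [[0,0,0.2],[0,0,0]],
  [[0,0,0.2],[0,0,0]],
  [[0,0,0.2],[0,0,0]],
  [[0,0,0.2],[0,0,0]],
])

```text
time_s: 6.72
tool_pos: [0.6399, 0.0348, 0.039]
ee_rot: [2.347, 2.087, 0.001]
wrist_force: [0.6, -0.3, -0.1]
grip_width: 0.0415
```

```bash
python3 -c "
from h import *
go(*Q['m'],.036)
p=robot.get_image('side');save(p,'side3.png',(150,150,400,350),3)
go(*Q['m'],.036)
robot.get_image('side')
go(*Q['m'],.036)"
```

```text
t 6.7 pos [0.6399 0.0348 0.039 ] shift cm [ 0.05 -0.19  0.3 ] turn [ 0.03 -0.    0.09] grip 0.0415 F [ 0.6 -0.3 -0.1]
t 6.8 pos [0.6399 0.0347 0.0389] shift cm [ 0.06 -0.19  0.29] turn [ 0.03 -0.    0.09] grip 0.0415 F [-0.9 -0.1 -0.1]
t 6.8 pos [0.6398 0.0347 0.0388] shift cm [ 0.05 -0.18  0.28] turn [ 0.02 -0.    0.09] grip 0.041 F [ 0.3  0.6 -0.9]
```

View pics/side3.png

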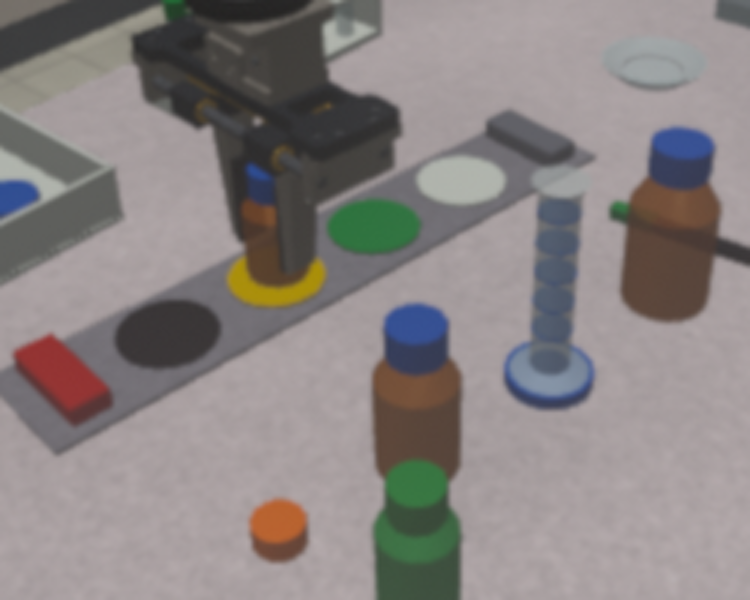

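Side crop: M hangs just above the yellow coaster at (275,275), centred. I'll lower the last few mm and release.

Emit:
move_arm([
  [[0,-0.1,0.1],[0,0,0]],
  [[0,-0.15,0.2],[0,0,0]],
  [[0,-0.15,0.25],[0,0,0]],
  [[0,-0.15,0.25],[0,0,0]],
  [[0,-0.15,0.25],[0,0,0]],
])

```text
time_s: 7.23
tool_pos: [0.6382, 0.035, 0.036]
ee_rot: [-2.348, -2.088, 0.0]
wrist_force: [-1.0, 0.2, 0.0]
grip_width: 0.0413
```

Emit:
move_arm([
  [[0,0,0.1],[0,0,0]],
  [[0,0,0.1],[0,0,0]],
  [[0,0,0.1],[0,0,0]],
  [[0,0,0.1],[0,0,0]],
])

```text
time_s: 7.57
tool_pos: [0.6383, 0.035, 0.0359]
ee_rot: [2.347, 2.088, 0.0]
wrist_force: [-3.2, -0.5, 8.5]
grip_width: 0.0415
```

Foot contact at 8.5 N. Opening the jaws and rising.

Emit:
move_arm([
  [[0,0,0],[0,0,0]],
  [[0,0,0],[0,0,0]],
  [[0,0,0],[0,0,0]],
  [[0,0,0],[0,0,0]],
  [[0,0,0],[0,0,0]],
], jaw=1)

```text
time_s: 7.98
tool_pos: [0.6382, 0.035, 0.0349]
ee_rot: [-2.348, -2.088, 0.0]
wrist_force: [-0.8, -0.0, -0.9]
grip_width: 0.0725
```

Emit:
move_arm([
  [[0,0,0],[0,0,0]],
  [[0,0,0],[0,0,0]],
  [[0,0,0],[0,0,0]],
  [[0,0,-1],[0,0,0]],
  [[0,0,-3],[0,0,0]],
])

```text
time_s: 8.4
tool_pos: [0.6365, 0.0349, 0.0637]
ee_rot: [-2.346, -2.086, 0.005]
wrist_force: [0.7, -0.0, 0.5]
grip_width: 0.0919
```

Emit:
move_arm([
  [[0,0,-3],[0,0,0]],
  [[0,0,-6],[0,0,0]],
  [[0,0,-10],[0,0,0]],
  [[0,0,-12],[0,0,0]],
  [[0,0,-12],[0,0,0]],
])

```text
time_s: 8.82
tool_pos: [0.6413, 0.0352, 0.1917]
ee_rot: [2.343, 2.084, 0.011]
wrist_force: [1.0, 1.0, -0.8]
grip_width: 0.092
```

```bash
python3 -c "
from h import *
go(*B['s'],.18)
"
```

```text
t 8.8 pos [0.6413 0.0352 0.1917] shift cm [-31.39 -18.08   0.95] turn [ 0.51 -0.09  0.1 ] grip 0.092 F [ 1.   1.  -0.8]
```

Emit:
move_arm([
  [[-3.4,-2,0],[0,0,0]],
  [[-7,-4,0],[0,0,0]],
  [[-10.5,-6,0],[0,0,0]],
  [[-14,-8,0],[0,0,0]],
  [[-17.4,-10,0],[0,0,0]],
])

```text
time_s: 9.23
tool_pos: [0.5169, -0.1272, 0.1849]
ee_rot: [-2.347, -2.088, 0.0]
wrist_force: [1.3, -1.5, 0.1]
grip_width: 0.0919
```

Emit:
move_arm([
  [[-3.4,-2,0],[0,0,0]],
  [[-7,-4,0],[0,0,0]],
  [[-10.5,-6,0],[0,0,0]],
  [[-14,-8,0],[0,0,0]],
  [[-14,-8,0],[0,0,0]],
])

```text
time_s: 9.65
tool_pos: [0.4187, -0.2599, 0.185]
ee_rot: [-2.351, -2.083, 0.003]
wrist_force: [-0.0, -0.1, -0.6]
grip_width: 0.0923
```

```bash
python3 -c "
from h import *
p=robot.get_image('side')
for e in robot.pinpoint(p,'bottle_m_mid')+robot.pinpoint(p,'bottle_s_mid'): print(e['conf'],world(p,e['point']).round(4))
robot.get_image('side');go(*B['s'],.017)
"
```

```text
0.91 [0.4045 0.1653 0.0377]
0.86 [0.6369 0.0314 0.0486]
0.89 [ 0.4253 -0.2577  0.0313]
t 9.8 pos [ 0.423  -0.2554  0.1851] shift cm [1.000e-02 2.200e-01 1.681e+01] turn [ 0.   -0.02  0.08] grip 0.092 F [0.7 0.3 0.9]
```

Emit:
move_arm([
  [[0,0.2,3],[0,0,0]],
  [[0,0.2,6.5],[0,0,0]],
  [[0,0.2,10],[0,0,0]],
  [[0,0.2,12],[0,0,0]],
  [[0,0.2,13],[0,0,0]],
])

```text
time_s: 10.27
tool_pos: [0.4241, -0.2538, 0.0523]
ee_rot: [-2.342, -2.088, 0.002]
wrist_force: [0.4, 0.2, -0.7]
grip_width: 0.0916
```

Emit:
move_arm([
  [[0,0,1],[0,0,0]],
  [[0,0,2],[0,0,0]],
  [[0,0,3],[0,0,0]],
  [[0,0,3.5],[0,0,0]],
  [[0,0,3.7],[0,0,0]],
])

```text
time_s: 10.68
tool_pos: [0.4249, -0.256, 0.0177]
ee_rot: [-2.347, -2.088, 0.0]
wrist_force: [0.3, 0.1, 0.2]
grip_width: 0.0919
```

Emit:
move_arm([
  [[0,0,0],[0,0,0]],
  [[0,0,0],[0,0,0]],
  [[0,0,0],[0,0,0]],
  [[0,0,0],[0,0,0]],
  [[0,0,0],[0,0,0]],
], jaw=-1)

```text
time_s: 11.1
tool_pos: [0.425, -0.2563, 0.0185]
ee_rot: [2.347, 2.087, 0.0]
wrist_force: [0.1, -0.4, 0.2]
grip_width: 0.0609
```

Emit:
move_arm([
  [[0,0,0],[0,0,0]],
  [[0,0,0],[0,0,0]],
  [[0,0,0],[0,0,0]],
  [[0,0,0],[0,0,0]],
  [[0,0,0],[0,0,0]],
])

```text
time_s: 11.52
tool_pos: [0.4249, -0.2562, 0.0182]
ee_rot: [2.347, 2.088, 0.0]
wrist_force: [0.6, -0.9, 1.8]
grip_width: 0.0352
```

Width reads 35.2 mm, so S is gripped. Lifting.

Emit:
move_arm([
  [[0,0,-2],[0,0,0]],
  [[0,0,-5],[0,0,0]],
  [[0,0,-8],[0,0,0]],
  [[0,0,-12],[0,0,0]],
  [[0,0,-15],[0,0,0]],
])

```text
time_s: 11.93
tool_pos: [0.4248, -0.2561, 0.1704]
ee_rot: [2.347, 2.087, 0.0]
wrist_force: [0.9, -0.4, -1.0]
grip_width: 0.0353
```

Emit:
move_arm([
  [[0,0,-1],[0,0,0]],
  [[0,0,-1],[0,0,0]],
  [[0,0,-1],[0,0,0]],
])

```text
time_s: 12.18
tool_pos: [0.4245, -0.2559, 0.1775]
ee_rot: [2.348, 2.088, 0.0]
wrist_force: [-0.2, 0.2, -1.4]
grip_width: 0.035
```

```bash
python3 -c "
from h import *
p=robot.get_image('side')
for e in robot.pinpoint(p,'bottle_s_mid')[:2]: print(e['conf'],world(p,e['point']).round(4))
go(*Q['s'],.178)
"
```

```text
0.72 [ 0.424  -0.2573  0.192 ]
t 12.3 pos [ 0.4237 -0.2554  0.1762] shift cm [39.9  17.91 -0.18] turn [-0.16 -0.07  0.1 ] grip 0.0348 F [ 0.2 -0.4 -0.6]
```

Emit:
move_arm([
  [[3,1.4,0],[0,0,0]],
  [[6.5,3,0],[0,0,0]],
  [[10,4.5,0],[0,0,0]],
  [[13.5,6,0],[0,0,0]],
  [[17,7.6,0],[0,0,0]],
])

```text
time_s: 12.7
tool_pos: [0.5194, -0.0943, 0.1758]
ee_rot: [-2.346, -2.085, 0.004]
wrist_force: [0.2, -0.0, -0.2]
grip_width: 0.035
```

Emit:
move_arm([
  [[3.5,1.6,0],[0,0,0]],
  [[7,3.2,0],[0,0,0]],
  [[10.5,4.8,0],[0,0,0]],
  [[14,6.4,0],[0,0,0]],
  [[17,7.7,0],[0,0,0]],
])

```text
time_s: 13.12
tool_pos: [0.6164, 0.066, 0.1754]
ee_rot: [-2.345, -2.087, 0.004]
wrist_force: [0.9, -0.8, 0.0]
grip_width: 0.0352
```

Emit:
move_arm([
  [[3,1.3,0],[0,0,0]],
  [[5.9,2.6,0],[0,0,0]],
  [[5.9,2.6,0],[0,0,0]],
  [[5.9,2.6,0],[0,0,0]],
  [[5.9,2.6,0],[0,0,0]],
])

```text
time_s: 13.53
tool_pos: [0.6477, 0.1188, 0.1759]
ee_rot: [-2.346, -2.087, 0.005]
wrist_force: [-0.4, -0.3, -0.4]
grip_width: 0.035
```

```bash
python3 -c "
from h import *
p=robot.get_image('side')
for e in robot.pinpoint(p,'bottle_s_mid')[:2]: print(e['conf'],world(p,e['point']).round(4))
go(*Q['s'],.026)
"
```

```text
0.59 [0.6445 0.1158 0.1906]
t 13.6 pos [0.6481 0.1181 0.177 ] shift cm [ 0.19  0.02 15.1 ] turn [-0.12  0.05  0.05] grip 0.035 F [-0.5  0.6 -0.2]
```

Emit:
move_arm([
  [[0.1,0,3],[0,0,0]],
  [[0.1,0,6.5],[0,0,0]],
  [[0.1,0,10],[0,0,0]],
  [[0.1,0,12],[0,0,0]],
  [[0.1,0,13.5],[0,0,0]],
])

```text
time_s: 14.05
tool_pos: [0.6471, 0.1186, 0.0404]
ee_rot: [-2.348, -2.085, 0.005]
wrist_force: [0.5, -0.1, -1.2]
grip_width: 0.0352
```

Emit:
move_arm([
  [[0,0,0.4],[0,0,0]],
  [[0,0,0.8],[0,0,0]],
  [[0,0,0.9],[0,0,0]],
  [[0,0,0.9],[0,0,0]],
  [[0,0,0.9],[0,0,0]],
])

```text
time_s: 14.47
tool_pos: [0.65, 0.1202, 0.0354]
ee_rot: [2.347, 2.087, 0.003]
wrist_force: [0.6, 0.1, 0.4]
grip_width: 0.0349
```

Emit:
move_arm([
  [[0,0,0.1],[0,0,0]],
  [[0,0,0.1],[0,0,0]],
  [[0,0,0.2],[0,0,0]],
  [[0,0,0.3],[0,0,0]],
  [[0,0,0.3],[0,0,0]],
])

```text
time_s: 14.88
tool_pos: [0.6491, 0.1203, 0.031]
ee_rot: [-2.347, -2.088, 0.0]
wrist_force: [-0.7, -0.2, -0.1]
grip_width: 0.0354
```

```bash
python3 -c "
from h import *
robot.get_image('side');go(*Q['s'],.026)
"
```

```text
t 14.9 pos [0.6492 0.1203 0.031 ] shift cm [-0.05 -0.09  0.5 ] turn [-0.01  0.    0.1 ] grip 0.0352 F [ 0.3  0.4 -1.6]
```

Emit:
move_arm([
  [[0,-0.1,0.1],[0,0,0]],
  [[0,-0.1,0.2],[0,0,0]],
  [[0,-0.1,0.3],[0,0,0]],
  [[0,-0.1,0.4],[0,0,0]],
  [[0,-0.1,0.4],[0,0,0]],
])

```text
time_s: 15.35
tool_pos: [0.6481, 0.1204, 0.0268]
ee_rot: [-2.347, -2.088, 0.0]
wrist_force: [-0.0, 0.3, -1.0]
grip_width: 0.0349
```

Emit:
move_arm([
  [[0,0,0.1],[0,0,0]],
  [[0,0,0.1],[0,0,0]],
  [[0,0,0.1],[0,0,0]],
])

```text
time_s: 15.6
tool_pos: [0.6483, 0.1204, 0.0262]
ee_rot: [2.347, 2.088, 0.0]
wrist_force: [0.5, -0.7, 0.4]
grip_width: 0.0351
```

Emit:
move_arm([
  [[0,0,0.1],[0,0,0]],
  [[0,0,0.1],[0,0,0]],
  [[0,0,0.1],[0,0,0]],
])

```text
time_s: 15.85
tool_pos: [0.6484, 0.1204, 0.0261]
ee_rot: [2.347, 2.088, 0.0]
wrist_force: [-5.0, 0.5, 10.5]
grip_width: 0.0351
```

Contact. Release.

Emit:
move_arm([
  [[0,0,0],[0,0,0]],
  [[0,0,0],[0,0,0]],
  [[0,0,0],[0,0,0]],
  [[0,0,0],[0,0,0]],
  [[0,0,0],[0,0,0]],
], jaw=1)

```text
time_s: 16.27
tool_pos: [0.6482, 0.1204, 0.0249]
ee_rot: [-2.347, -2.088, 0.0]
wrist_force: [-1.1, -0.1, -0.1]
grip_width: 0.0663
```

Emit:
move_arm([
  [[0,0,0],[0,0,0]],
  [[0,0,0],[0,0,0]],
  [[0,0,0],[0,0,0]],
  [[0,0,-1],[0,0,0]],
  [[0,0,-3],[0,0,0]],
])

```text
time_s: 16.68
tool_pos: [0.6464, 0.1201, 0.0536]
ee_rot: [-2.346, -2.086, 0.006]
wrist_force: [-0.2, -1.0, -0.1]
grip_width: 0.0917
```

Emit:
move_arm([
  [[0,0,-3],[0,0,0]],
  [[0,0,-6],[0,0,0]],
  [[0,0,-10],[0,0,0]],
  [[0,0,-12],[0,0,0]],
  [[0,0,-12],[0,0,0]],
])

```text
time_s: 17.1
tool_pos: [0.6514, 0.121, 0.1818]
ee_rot: [2.344, 2.085, 0.012]
wrist_force: [0.2, -0.3, 0.0]
grip_width: 0.0919
```

```bash
python3 -c "
from h import *
robot.get_image('side');go(*B['l'],.17)
"
```

```text
t 17.1 pos [0.65   0.1207 0.1789] shift cm [ -4.34 -18.16   0.78] turn [ 0.32 -0.1   0.1 ] grip 0.0918 F [ 0.6  0.5 -0.6]
```

Emit:
move_arm([
  [[-1,-3.5,0],[0,0,0]],
  [[-2,-7.5,0],[0,0,0]],
  [[-3,-11.5,0],[0,0,0]],
  [[-3.8,-15.5,0],[0,0,0]],
  [[-4.3,-18,0],[0,0,0]],
])

```text
time_s: 17.57
tool_pos: [0.4593, 0.0978, 0.1735]
ee_rot: [-2.346, -2.086, 0.007]
wrist_force: [-0.9, -0.2, 0.4]
grip_width: 0.092
```

Emit:
move_arm([
  [[0,0,0],[0,0,0]],
  [[0,0,0],[0,0,0]],
  [[0,0,0],[0,0,0]],
])

```text
time_s: 17.82
tool_pos: [0.4653, 0.0988, 0.1751]
ee_rot: [2.347, 2.088, 0.001]
wrist_force: [0.3, -0.5, -0.4]
grip_width: 0.092
```

```bash
python3 -c "
from h import *
p=robot.get_image('side')
for b in ('l','s','m'):
  for e in robot.pinpoint(p,f'bottle_{b}_mid')[:2]: print(b,e['conf'],world(p,e['point']).round(4))
go(*B['l'],.037)
"
```

```text
l 0.8 [0.4659 0.0976 0.0494]
s 0.72 [0.6448 0.1182 0.0401]
m 0.9 [0.6381 0.0305 0.0523]
m 0.73 [0.4053 0.1649 0.0361]
t 18.0 pos [0.4654 0.0988 0.1748] shift cm [-1.000e-02 -8.000e-02  1.378e+01] turn [-0.    0.    0.09] grip 0.0919 F [-0.8 -0.1 -0.6]
```

Emit:
move_arm([
  [[0,0,2],[0,0,0]],
  [[0,0,4.5],[0,0,0]],
  [[0,0,7],[0,0,0]],
  [[0,0,9],[0,0,0]],
  [[0,0,11],[0,0,0]],
])

```text
time_s: 18.43
tool_pos: [0.4649, 0.0987, 0.0637]
ee_rot: [-2.348, -2.087, 0.001]
wrist_force: [-0.1, 0.1, 0.5]
grip_width: 0.0917
```

Emit:
move_arm([
  [[0,0,1],[0,0,0]],
  [[0,0,2],[0,0,0]],
  [[0,0,2.7],[0,0,0]],
  [[0,0,2.8],[0,0,0]],
  [[0,0,2.8],[0,0,0]],
])

```text
time_s: 18.85
tool_pos: [0.4647, 0.0987, 0.0371]
ee_rot: [-2.348, -2.088, 0.0]
wrist_force: [0.2, -0.8, 0.2]
grip_width: 0.0923
```

Emit:
move_arm([
  [[0,0,0],[0,0,0]],
  [[0,0,0],[0,0,0]],
  [[0,0,0],[0,0,0]],
  [[0,0,0],[0,0,0]],
  [[0,0,0],[0,0,0]],
], jaw=-1)

```text
time_s: 19.27
tool_pos: [0.4647, 0.0987, 0.0375]
ee_rot: [2.347, 2.088, 0.001]
wrist_force: [-1.1, 0.1, 0.1]
grip_width: 0.0608
```

Emit:
move_arm([
  [[0,0,0],[0,0,0]],
  [[0,0,0],[0,0,0]],
  [[0,0,0],[0,0,0]],
  [[0,0,0],[0,0,0]],
  [[0,0,0],[0,0,0]],
])

```text
time_s: 19.68
tool_pos: [0.4645, 0.0987, 0.0372]
ee_rot: [2.347, 2.088, 0.0]
wrist_force: [-0.6, -0.6, 4.8]
grip_width: 0.0473
```

Emit:
move_arm([
  [[0,0,-2],[0,0,0]],
  [[0,0,-5],[0,0,0]],
  [[0,0,-8],[0,0,0]],
  [[0,0,-10],[0,0,0]],
  [[0,0,-11],[0,0,0]],
])

```text
time_s: 20.1
tool_pos: [0.4656, 0.0989, 0.1495]
ee_rot: [2.346, 2.087, 0.004]
wrist_force: [1.1, -0.5, -0.7]
grip_width: 0.0473
```

```bash
python3 -c "
from h import *
p=robot.get_image('side');go(*Q['l'],.147)
for e in robot.pinpoint(p,'bottle_l_mid')[:2]: print(e['conf'],world(p,e['point']).round(4))
"
```

```text
t 20.1 pos [0.466 0.099 0.15 ] shift cm [-12.8   17.81   0.35] turn [ 0.23 -0.08  0.1 ] grip 0.0474 F [ 0.4 -0.3 -0. ]
0.68 [0.4641 0.1024 0.1621]
```

Emit:
move_arm([
  [[-1.5,2,0],[0,0,0]],
  [[-3.5,5,0],[0,0,0]],
  [[-5.5,8,0],[0,0,0]],
  [[-7.5,10.5,0],[0,0,0]],
  [[-9.5,13.2,0],[0,0,0]],
])

```text
time_s: 20.62
tool_pos: [0.5842, -0.0122, 0.1447]
ee_rot: [-2.346, -2.086, 0.004]
wrist_force: [0.5, 0.6, -0.3]
grip_width: 0.0473
```

Emit:
move_arm([
  [[-1.5,2.2,0],[0,0,0]],
  [[-2.8,4,0],[0,0,0]],
  [[-3.3,4.6,0],[0,0,0]],
  [[-3.3,4.6,0],[0,0,0]],
  [[-3.3,4.6,0],[0,0,0]],
])

```text
time_s: 21.03
tool_pos: [0.6249, -0.0489, 0.1453]
ee_rot: [-2.346, -2.086, 0.003]
wrist_force: [-0.8, -0.1, -1.4]
grip_width: 0.0473
```

```bash
python3 -c "
from h import *
for v in ('side','top'):
  p=robot.get_image(v)
  for e in robot.pinpoint(p,'bottle_l_mid')[:2]: print(v,e['conf'],world(p,e['point']).round(4))
go(*Q['l'],.0455)
"
```

```text
side 0.74 [ 0.4442 -0.0039  0.0733]
side 0.63 [0.6385 0.0354 0.0512]
t 21.2 pos [ 0.6254 -0.0482  0.1469] shift cm [-0.04  0.28 10.14] turn [-0.04 -0.01  0.15] grip 0.0477 F [-0.  -0.4 -1.8]
```

Emit:
move_arm([
  [[0,0.2,2],[0,0,0]],
  [[0,0.2,4],[0,0,0]],
  [[0,0.2,6],[0,0,0]],
  [[0,0.2,8],[0,0,0]],
  [[0,0.2,9],[0,0,0]],
])

```text
time_s: 21.65
tool_pos: [0.6266, -0.0486, 0.0551]
ee_rot: [-2.345, -2.087, 0.003]
wrist_force: [0.4, -0.1, -1.5]
grip_width: 0.0474
```

Emit:
move_arm([
  [[0,0,0.2],[0,0,0]],
  [[0,0,0.4],[0,0,0]],
  [[0,0,0.6],[0,0,0]],
  [[0,0,0.6],[0,0,0]],
  [[0,0,0.6],[0,0,0]],
])

```text
time_s: 22.07
tool_pos: [0.6289, -0.0495, 0.052]
ee_rot: [2.347, 2.087, 0.002]
wrist_force: [0.3, -0.6, -0.4]
grip_width: 0.0476
```

```bash
python3 -c "
from h import *
robot.get_image('side');go(*Q['l'],.0455)
"
```

```text
t 22.1 pos [ 0.6289 -0.0495  0.052 ] shift cm [ 0.05 -0.1   0.65] turn [ 0.08 -0.    0.1 ] grip 0.0478 F [-0.1 -0.4 -0.9]
```

Emit:
move_arm([
  [[0,-0.1,0.1],[0,0,0]],
  [[0,-0.1,0.2],[0,0,0]],
  [[0,-0.1,0.3],[0,0,0]],
  [[0,-0.1,0.4],[0,0,0]],
  [[0,-0.1,0.5],[0,0,0]],
])

```text
time_s: 22.53
tool_pos: [0.6273, -0.0493, 0.046]
ee_rot: [2.347, 2.088, 0.0]
wrist_force: [-0.1, -0.3, -0.7]
grip_width: 0.0474
```

Emit:
move_arm([
  [[0,0,0.1],[0,0,0]],
  [[0,0,0.1],[0,0,0]],
  [[0,0,0.1],[0,0,0]],
])

```text
time_s: 22.78
tool_pos: [0.6273, -0.0493, 0.0453]
ee_rot: [-2.347, -2.088, 0.0]
wrist_force: [-1.6, -0.4, 3.4]
grip_width: 0.0473
```

Contact at 3.4 N. Release L.

Emit:
move_arm([
  [[0,0,0],[0,0,0]],
  [[0,0,0],[0,0,0]],
  [[0,0,0],[0,0,0]],
  [[0,0,0],[0,0,0]],
  [[0,0,0],[0,0,0]],
], jaw=1)

```text
time_s: 23.2
tool_pos: [0.6273, -0.0493, 0.045]
ee_rot: [2.348, 2.088, -0.0]
wrist_force: [-0.1, 0.4, -0.0]
grip_width: 0.0786
```

Emit:
move_arm([
  [[0,0,0],[0,0,0]],
  [[0,0,0],[0,0,0]],
  [[0,0,0],[0,0,0]],
  [[0,0,-1],[0,0,0]],
  [[0,0,-3],[0,0,0]],
])

```text
time_s: 23.62
tool_pos: [0.6256, -0.0492, 0.0737]
ee_rot: [-2.345, -2.086, 0.005]
wrist_force: [-0.3, -0.8, -0.6]
grip_width: 0.0919
```

Emit:
move_arm([
  [[0,0,-3],[0,0,0]],
  [[0,0,-6],[0,0,0]],
  [[0,0,-10],[0,0,0]],
  [[0,0,-12],[0,0,0]],
  [[0,0,-12],[0,0,0]],
])

```text
time_s: 24.03
tool_pos: [0.6303, -0.0496, 0.2015]
ee_rot: [2.343, 2.083, 0.01]
wrist_force: [0.5, 0.7, 1.1]
grip_width: 0.092
```

```bash
python3 -c "
from h import *
p=robot.get_image('side');go(*B['xl'],.18)
for b in ('xl','s','m','l'):
  for e in robot.pinpoint(p,f'bottle_{b}_mid')[:2]: print(b,e['conf'],world(p,e['point']).round(4))
"
```

```text
t 24.1 pos [ 0.629  -0.0495  0.1986] shift cm [ -8.57 -18.03   1.76] turn [ 0.33 -0.01  0.1 ] grip 0.0919 F [-0.3 -0.3 -1.2]
xl 0.74 [ 0.6264 -0.0465  0.0563]
xl 0.67 [ 0.4395 -0.1139  0.0576]
m 0.7 [0.4025 0.163  0.0351]
m 0.69 [0.6394 0.0327 0.0491]
l 0.86 [ 0.6261 -0.0499  0.0592]
```

Emit:
move_arm([
  [[-1.7,-3.6,0],[0,0,0]],
  [[-3.4,-7.2,0],[0,0,0]],
  [[-5.2,-11,0],[0,0,0]],
  [[-7,-14.5,0],[0,0,0]],
  [[-8.6,-17.9,0],[0,0,0]],
])

```text
time_s: 24.7
tool_pos: [0.4365, -0.1139, 0.1935]
ee_rot: [-2.345, -2.087, 0.003]
wrist_force: [0.3, -1.0, 0.8]
grip_width: 0.092
```

Emit:
move_arm([
  [[0,0,0],[0,0,0]],
  [[0,0,0],[0,0,0]],
  [[0,0,0],[0,0,0]],
  [[0,0,0],[0,0,0]],
])

```text
time_s: 25.03
tool_pos: [0.4405, -0.1137, 0.1948]
ee_rot: [-2.347, -2.088, -0.0]
wrist_force: [0.4, 0.2, 0.1]
grip_width: 0.0923
```

```bash
python3 -c "
from h import *
p=robot.get_image('side');go(*B['xl'],.047)
"
```

```text
t 25.1 pos [ 0.4405 -0.1136  0.1948] shift cm [-1.000e-02 -5.000e-02  1.478e+01] turn [-0.01 -0.01  0.13] grip 0.0921 F [-0.5 -1.3 -0.3]
```

Emit:
move_arm([
  [[0,0,2],[0,0,0]],
  [[0,0,4.5],[0,0,0]],
  [[0,0,7],[0,0,0]],
  [[0,0,9],[0,0,0]],
  [[0,0,11],[0,0,0]],
])

```text
time_s: 25.5
tool_pos: [0.4401, -0.1134, 0.0836]
ee_rot: [-2.346, -2.089, 0.0]
wrist_force: [0.2, 0.4, -0.1]
grip_width: 0.0919
```

Emit:
move_arm([
  [[0,0,1],[0,0,0]],
  [[0,0,2],[0,0,0]],
  [[0,0,3],[0,0,0]],
  [[0,0,3.5],[0,0,0]],
  [[0,0,3.6],[0,0,0]],
])

```text
time_s: 25.92
tool_pos: [0.4394, -0.1137, 0.0485]
ee_rot: [-2.347, -2.088, 0.001]
wrist_force: [-0.1, -0.1, -0.0]
grip_width: 0.092
```

Emit:
move_arm([
  [[0,0,0],[0,0,0]],
  [[0,0,0],[0,0,0]],
  [[0,0,0],[0,0,0]],
  [[0,0,0],[0,0,0]],
  [[0,0,0],[0,0,0]],
], jaw=-1)

```text
time_s: 26.33
tool_pos: [0.4398, -0.1139, 0.0495]
ee_rot: [2.347, 2.087, 0.001]
wrist_force: [-0.1, -0.1, 0.6]
grip_width: 0.0604
```

Emit:
move_arm([
  [[0,0,0],[0,0,0]],
  [[0,0,0],[0,0,0]],
  [[0,0,0],[0,0,0]],
  [[0,0,0],[0,0,0]],
])

```text
time_s: 26.67
tool_pos: [0.4396, -0.1139, 0.0494]
ee_rot: [2.347, 2.088, 0.0]
wrist_force: [-2.1, 0.7, 5.6]
grip_width: 0.0552
```

Emit:
move_arm([
  [[0,0,-2],[0,0,0]],
  [[0,0,-4],[0,0,0]],
  [[0,0,-6],[0,0,0]],
  [[0,0,-8],[0,0,0]],
  [[0,0,-8],[0,0,0]],
])

```text
time_s: 27.08
tool_pos: [0.4414, -0.1143, 0.132]
ee_rot: [2.344, 2.085, 0.004]
wrist_force: [1.1, -0.6, -2.0]
grip_width: 0.0553
```

```bash
python3 -c "
from h import *
p=robot.get_image('side');go(*Q['xl'],.129)
for e in robot.pinpoint(p,'bottle_xl_mid')[:2]: print(e['conf'],world(p,e['point']).round(4))
"
```

```text
t 27.1 pos [ 0.4407 -0.1141  0.1304] shift cm [ 0.17 17.83  0.2 ] turn [0.2  0.03 0.09] grip 0.0551 F [-0.7  0.2 -1.7]
0.64 [ 0.4412 -0.1123  0.1413]
```

Emit:
move_arm([
  [[0,2,0],[0,0,0]],
  [[0.1,5,0],[0,0,0]],
  [[0.1,8,0],[0,0,0]],
  [[0.2,11.5,0],[0,0,0]],
  [[0.2,15,0],[0,0,0]],
])

```text
time_s: 27.6
tool_pos: [0.5889, -0.1291, 0.1269]
ee_rot: [-2.346, -2.086, 0.003]
wrist_force: [-0.5, -0.3, -2.8]
grip_width: 0.0555
```

Emit:
move_arm([
  [[0,2,0],[0,0,0]],
  [[0,2.8,0],[0,0,0]],
  [[0,2.8,0],[0,0,0]],
  [[0,2.8,0],[0,0,0]],
  [[0,2.8,0],[0,0,0]],
])

```text
time_s: 28.02
tool_pos: [0.6144, -0.1323, 0.128]
ee_rot: [-2.346, -2.086, 0.003]
wrist_force: [0.2, -0.6, -1.9]
grip_width: 0.0553
```

```bash
python3 -c "
from h import *
p=robot.get_image('side')
for e in robot.pinpoint(p,'bottle_xl_mid')[:2]: print(e['conf'],world(p,e['point']).round(4))
go(*Q['xl'],.0574)
"
```

```text
0.64 [ 0.6139 -0.1319  0.1356]
0.39 [ 0.6283 -0.0478  0.0564]
t 28.1 pos [ 0.615  -0.1325  0.1289] shift cm [-0.05  0.31  7.15] turn [-0.07 -0.01  0.09] grip 0.0557 F [ 0.3  0.  -2.2]
```

Emit:
move_arm([
  [[-0.1,0.2,2],[0,0,0]],
  [[-0.1,0.2,4],[0,0,0]],
  [[-0.1,0.2,5.5],[0,0,0]],
  [[-0.1,0.2,6.3],[0,0,0]],
  [[-0.1,0.2,6.6],[0,0,0]],
])

```text
time_s: 28.53
tool_pos: [0.617, -0.1336, 0.062]
ee_rot: [-2.346, -2.087, 0.002]
wrist_force: [0.3, -0.4, -2.2]
grip_width: 0.0552
```

Emit:
move_arm([
  [[0,0,0],[0,0,0]],
  [[0,0,0],[0,0,0]],
  [[0,0,0],[0,0,0]],
  [[0,0,0],[0,0,0]],
])

```text
time_s: 28.87
tool_pos: [0.619, -0.134, 0.0641]
ee_rot: [2.347, 2.087, 0.001]
wrist_force: [0.3, 0.2, -1.4]
grip_width: 0.0552
```

```bash
python3 -c "
from h import *
p=robot.get_image('side')
go(*Q['xl'],.0574)
"
```

```text
t 28.9 pos [ 0.6189 -0.134   0.0639] shift cm [ 0.06 -0.09  0.65] turn [0.07 0.01 0.1 ] grip 0.0553 F [ 0.8 -0.1 -1.5]
```

Emit:
move_arm([
  [[0,-0.1,0.1],[0,0,0]],
  [[0,-0.1,0.2],[0,0,0]],
  [[0,-0.1,0.3],[0,0,0]],
  [[0,-0.1,0.4],[0,0,0]],
  [[0,-0.1,0.5],[0,0,0]],
])

```text
time_s: 29.33
tool_pos: [0.6173, -0.1337, 0.0579]
ee_rot: [-2.347, -2.088, 0.0]
wrist_force: [-0.4, -0.3, -1.2]
grip_width: 0.0552
```

Emit:
move_arm([
  [[0,0,0.1],[0,0,0]],
  [[0,0,0.1],[0,0,0]],
  [[0,0,0.1],[0,0,0]],
])

```text
time_s: 29.58
tool_pos: [0.6174, -0.1337, 0.0575]
ee_rot: [-2.347, -2.088, 0.0]
wrist_force: [-1.1, 1.0, 5.2]
grip_width: 0.0558
```

Contact. Release, rise and check.

Emit:
move_arm([
  [[0,0,0],[0,0,0]],
  [[0,0,0],[0,0,0]],
  [[0,0,0],[0,0,0]],
  [[0,0,0],[0,0,0]],
  [[0,0,0],[0,0,0]],
], jaw=1)

```text
time_s: 30.0
tool_pos: [0.6174, -0.1338, 0.057]
ee_rot: [2.348, 2.088, 0.0]
wrist_force: [0.6, -0.1, -0.5]
grip_width: 0.0865
```

Emit:
move_arm([
  [[0,0,0],[0,0,0]],
  [[0,0,0],[0,0,0]],
  [[0,0,0],[0,0,0]],
  [[0,0,-1],[0,0,0]],
  [[0,0,-3],[0,0,0]],
])

```text
time_s: 30.42
tool_pos: [0.6157, -0.1334, 0.0857]
ee_rot: [-2.345, -2.086, 0.004]
wrist_force: [0.0, -0.0, -0.1]
grip_width: 0.0924
```

Emit:
move_arm([
  [[0,0,-3],[0,0,0]],
  [[0,0,-6],[0,0,0]],
  [[0,0,-10],[0,0,0]],
  [[0,0,-13],[0,0,0]],
  [[0,0,-13],[0,0,0]],
])

```text
time_s: 30.83
tool_pos: [0.6209, -0.1345, 0.2251]
ee_rot: [2.341, 2.082, 0.01]
wrist_force: [0.8, -0.7, 0.7]
grip_width: 0.0917
```

Emit:
move_arm([
  [[-4,-1,0],[0,0,0]],
  [[-8,-2,0],[0,0,0]],
  [[-12,-3,0],[0,0,0]],
  [[-16,-4,0],[0,0,0]],
  [[-20,-5,0],[0,0,0]],
])

```text
time_s: 31.25
tool_pos: [0.5434, -0.328, 0.2176]
ee_rot: [2.347, 2.088, 0.0]
wrist_force: [0.3, -0.4, -0.4]
grip_width: 0.0917
```

```bash
python3 - <<'E'
from h import *
for v in("top","side"):
    p=robot.get_image(v); save(p,v+"9.png",(150,110,420,310) if v=="top" else (120,130,440,400),2.2)
    for b in ["bottle_s","bottle_m","bottle_l","bottle_xl","cylinder"]:
        for e in robot.pinpoint(p,b+"_mid")[:2]: print(v,b,round(e["conf"],2),world(p,e["point"]).round(4))
print(Q)
E
```

```text
top bottle_s 0.74 [0.6479 0.1214 0.0399]
top bottle_m 0.67 [0.4011 0.1659 0.0444]
top bottle_m 0.63 [ 0.6208 -0.136   0.0664]
top bottle_l 0.73 [ 0.6215 -0.0509  0.0623]
top cylinder 0.78 [ 0.444  -0.008   0.0702]
side bottle_s 0.7 [0.6443 0.1176 0.0386]
side bottle_m 0.97 [0.6379 0.0329 0.0491]
side bottle_m 0.6 [0.4033 0.166  0.0378]
side bottle_l 0.66 [ 0.6295 -0.0501  0.0585]
side bottle_xl 0.88 [ 0.6176 -0.1352  0.065 ]
side cylinder 0.94 [ 0.4476 -0.0041  0.0738]
side cylinder 0.4 [ 0.6576  0.1889 -0.0014]
{'s': (0.6482, 0.1199), 'm': (0.6381, 0.0355), 'l': (0.628, -0.0489), 'xl': (0.618, -0.1333)}
```

View pics/top9.png

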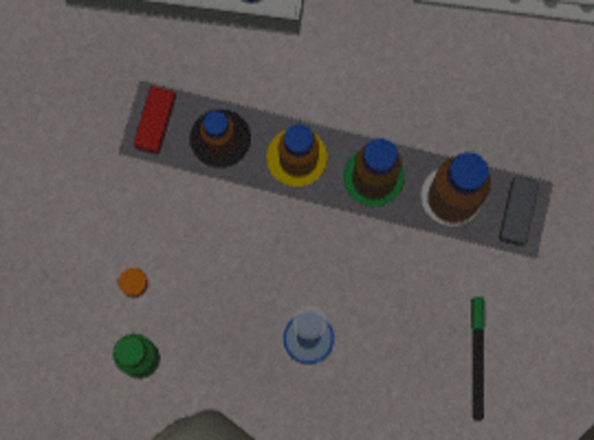

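View pics/side9.png

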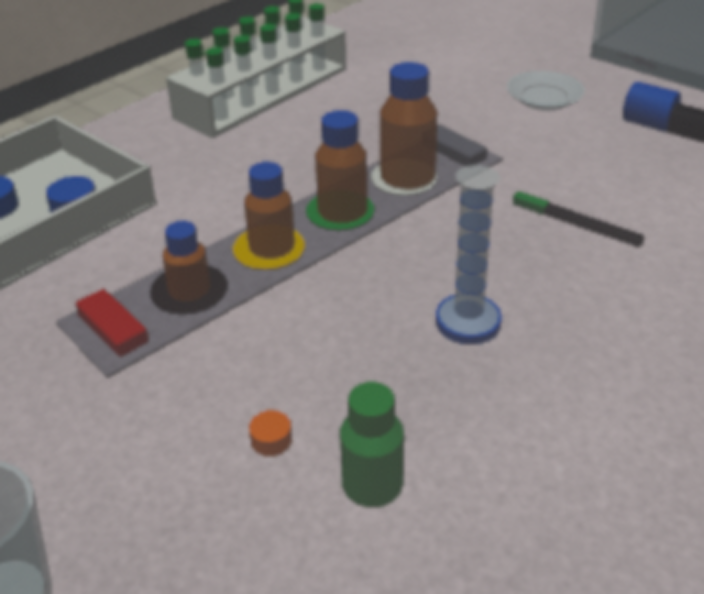

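All four bottles stand upright and centred, in height order from the red block: S at (187,270), M at (270,225), L at (340,180) and XL at (408,135) in the side crop. The cylinder at (470,260) hasn't moved, and the gripper is clear.

```bash
python3 -c "
from h import *
print(robot.hand_in())"
```

```text
the job is handed in; nothing more can be done
None
```

I stood the four amber bottles on the coasters in order of height and handed the job in at about 31 s of the 109 s allowed. From the red block the order is S on black, M on yellow, L on green and XL on white. Each bottle was lowered until the wrist force showed foot contact (about 3–11 N) before I released it.

The last top and side pictures show all four upright and centred, the cylinder where it was, and the gripper clear. The networks' positions were within about 5 mm of the coaster centres in most readings. The top view put L about 7 mm off in x, while the side view put it about 2 mm off. The top view did not report M on its coaster and labelled XL as bottle_m; the side view named and placed both correctly.

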